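# Load the jar steriliser, close it and start the braced timer

### The arm

A 7-joint arm with a two-finger parallel gripper is mounted at the origin on the work surface. World frame = base frame: x ahead of the robot, y to its left, z up, the work surface at z = 0. Lengths are in m, angles in rad, forces in N, time in s.
With the tool pointing down it reaches from about 0.4 to 0.85 m from the base axis. Payload 10.4 kg.
Tool frame: the origin (TCP) lies on the centre line of the jaws, within the pads' length; the fingertips stand r.finger_overhang ahead of it and the grasp point (between the pads) lies 5 mm behind it (r.finger_overhang is the distance from the TCP to the fingertips, in m); z points along the fingers, y is the line along which they close (so a half turn about z gives the same grasp; the last joint's range is limited). The gripper opens to 87 mm and grips with 3 to 60 N. Pads are 19 mm wide; open, the fingers measure 117 mm over their backs; the gripper's body (75 mm by 190 mm) begins 51 mm behind the grasp point.
Start: joints at [1.288, 0.332, -0.065, 1.46, 0.022, 1.35, -0.088], TCP at [0.161, -0.604, 0.237] pointing down, gripper open.
Joint ranges: [-2.6, 2.6], [-0.5, 2.12], [-1.47, 1.34], [0.16, 2.42], [-1.27, 4.41], [0.06, 2.06], [-2.6, 2.6]. Speed limits (rad/s): [2.22, 2.22, 2.79, 2.79, 3.14, 3.14, 3.14].

### API

Orientations are given as a unit quaternion [x, y, z, w].
In Python, from bench import read_state, viewer, r gives the robot as it stands.
- The arm moves only by the tool carry_out, never from a script. Its argument "moves" is a list of rows, each a list of 6 numbers: the shift along the tool's x, y, z in units of 40 mm (1.0 is 40 mm), then the turn, a rotation vector about the tool's x, y, z in units of 8 degrees (1.0 is 8 degrees). A call has 1 to 20 rows; each row shifts and turns the commanded pose from where the row before left it, along the tool's axes as they then stand; what a row does not reach is not made up. A row lasts 1/8 s, in which the tool goes at most 62.5 mm and 10.7 degrees, less where a joint would pass 70% of its speed; a pose out of reach is approached as far as the arm can. A call is refused whole if a number of a shift passes 1 or a number of a turn 1, either way. A call with a gripper value outside its range is refused whole. "fingers" is the finger opening in mm, from 0 to 87, set as the call begins (left out, the last holds). The fingers move at their own pace and stop on an object; "force" is the grip in N (left out, the last holds). Time passes only in rows, so rows that do not move let the fingers close. It gives the time, the measured TCP pose, the force, the opening and the grip force at its end, in the units of the state.
- read_state(): the state, without advancing time (a new reading comes with each control period).
- viewer.camera(name): name is "scene" or "side" or "wrist"; returns a dict with "pixels" (480x640x3 uint8, red, green, blue), "range_z" (480x640 float32, m along the optical axis (not along the pixel's ray), 0 where there is no reading), "fx", "fy", "cx", "cy" (pixels), "xyz" and "orientation" of the camera in the world. Camera axes: x right, y down, z forward; pixel columns grow to the right and rows downward; lengths in m; the calibration is good to about 2 mm. The wrist camera is an equidistant fisheye: a pixel r from the principal point sees the ray r / f radians off the axis. A picture is of the moment at which its call begins.
- r.close_job(): hands the job in; it is judged then, once.
The state is a dict: "time": time; "joint_positions": joint angles; "joint_vel": joint speeds; "joint_torque": joint torques, N m; "ee_pos": TCP position; "eef_rot": TCP orientation; "ft_force": force on the tool from outside, world axes, zero at the start; "torque": the same for the moment, N m; "width": finger opening in m; "grip_force": force on a finger pad.
Only numpy, scipy, OpenCV 4.12 (cv2) and the standard library are available. Lean on these libraries where they do the work, as an engineer would, in place of code of your own. Each camera call takes 0.05 s, during which the arm holds its last target. There are 200 camera calls.

### The job

Lift the lid off the steel steriliser tub by its black bar knob and set it down flat, knob up, on the cork mat; stand every amber jar from the blue draining mat upright on the floor of the tub, then put the lid back on so that it sits fully home. After that stand the white kitchen timer with its back flat against the front of the wooden stop block and press its red start button fully in, so that the stop takes the push; leave it standing there. Do not disturb the sugar bowl.

Things in the scene. Friction and masses are not known exactly. Their poses are not given: they have to be found in the camera images.
- tub: Open steel steriliser tub fixed to the counter, a box 236 (its x) x 112 (its y) x 90 mm high, walls and floor 5 mm thick (inside 226 x 102 mm; rim 90 mm, inner floor 5 mm above the counter), small black ears at its ends. Origin: centre of its underside. It takes four jars in one row along its x, for example at x = -84, -28, 28 and 84 mm.
- lid: Loose metal lid, 0.3 kg: plate 242 x 118 x 6 mm, a plug 218 x 94 x 8 mm under it that drops into the tub's mouth (4 mm play all round) and a black bar knob 60 (x) x 14 (y) x 34 mm on top. Origin: centre of the plug's underside; plate from 8 to 14, knob from 14 to 48 mm above it. Starts on the tub, x along the tub's x. Seated, its origin is 82 mm above the tub's. Same end for end.
- lid_knob (a point): Point on the lid's bar knob, on its centre line, 36 mm above the lid's origin (12 mm below the knob's top); grip here across the knob's 14 mm thickness (lid's y).
- lid_mat: Fixed cork mat 250 (its x) x 125 (its y) x 4 mm for the lid. Origin: centre of its underside.
- drain_mat: Fixed blue draining mat 190 x 190 x 4 mm on which the jars start. Origin: centre of its underside.
- jar1: Closed amber glass jar with a white cap, loose, upright, round: 50 mm in diameter all the way up, 62 mm high, about 0.14 kg. Origin: centre of its underside, z along its axis. Two to four jars are present in a run; this one may be absent.
- jar2: Closed amber glass jar with a white cap, loose, upright, round: 50 mm in diameter all the way up, 62 mm high, about 0.14 kg. Origin: centre of its underside, z along its axis. Two to four jars are present in a run; this one may be absent.
- jar3: Closed amber glass jar with a white cap, loose, upright, round: 50 mm in diameter all the way up, 62 mm high, about 0.14 kg. Origin: centre of its underside, z along its axis. Two to four jars are present in a run; this one may be absent.
- jar4: Closed amber glass jar with a white cap, loose, upright, round: 50 mm in diameter all the way up, 62 mm high, about 0.14 kg. Origin: centre of its underside, z along its axis. Two to four jars are present in a run; this one may be absent.
- stop: Wooden stop block fixed to the counter, 24 mm (its x) x 110 mm (its y) x 55 mm high. Origin: centre of its underside. Its front, the side the timer goes against, is its -x face, 12 mm from the origin, and looks roughly towards the robot.
- timer: Loose white kitchen timer, a box 50 deep (its x) x 56 wide (its y) x 62 mm high, 0.18 kg, display on top. Origin: centre of its underside. Its front (-x side) carries the red button, the flat back is its +x side. Pushed unbraced it slides. With its back against the stop its origin is 37 mm in front of the stop's origin (stop's -x), x along the stop's x.
- button_face (a point): Centre of the outer face of the timer's round red start button (32 mm across), 34 mm above the timer's underside; the unpressed face stands 37 mm in front of the timer's origin (12 mm proud of the front). It is pressed along the timer's +x.
- start_button (a joint): Travel of the start button: 0 out, 0.007 m fully in; a spring brings it back (about 1 N to begin, 5 N fully in).
- sugar_bowl: Bystander: black sugar bowl with lid, 104 mm across, 112 mm high. Origin: centre of its underside. Leave alone.
There are look-alikes about, which are no part of the job. What is shaped like the timer but purple is not meant.

How it is judged:
On the way, in this order (a step that is already met when the one before it is completed fails the run):
1. the lid has been lifted off and lies flat, knob up and let go, on the cork mat (horizontal distance between lid and lid_mat below 0.04 m and z of lid in the frame of lid_mat below 0.009 m and angle between lid's own z axis and vertical below 0.06 rad and contact force between the fingers and lid below 0.3 N and linear speed of lid below 0.03 m/s), for 0.2 s.
2. every jar present stands upright on the tub's floor (x of jar1 in the frame of tub between -0.09 and 0.09 m and y of jar1 in the frame of tub between -0.03 and 0.03 m and z of each of jar1, jar2, jar3, jar4 in the frame of tub below 0.012 m and angle between each of jar1, jar2, jar3, jar4's own z axis and vertical below 0.15 rad and x of jar2 in the frame of tub between -0.09 and 0.09 m and y of jar2 in the frame of tub between -0.03 and 0.03 m and x of jar3 in the frame of tub between -0.09 and 0.09 m and y of jar3 in the frame of tub between -0.03 and 0.03 m and x of jar4 in the frame of tub between -0.09 and 0.09 m and y of jar4 in the frame of tub between -0.03 and 0.03 m and linear speed of each of jar1, jar2, jar3, jar4 below 0.03 m/s), for 0.2 s.
3. the lid is back on the tub, fully home and let go (x of lid in the frame of tub between -0.008 and 0.008 m and y of lid in the frame of tub between -0.008 and 0.008 m and z of lid in the frame of tub between 0.078 and 0.086 m and angle between lid's own z axis and vertical below 0.05 rad and contact force between the fingers and lid below 0.3 N), for 0.2 s.
4. the start button is pressed in at least 5 of its 7 mm while the timer's back is against the stop's front (x of timer in the frame of stop between -0.042 and -0.03 m and y of timer in the frame of stop between -0.045 and 0.045 m and x of button_face in the frame of stop below -0.055 m and angle between the x axis of timer and the x axis of stop, either way round below 0.15 rad and angle between timer's own z axis and vertical below 0.1 rad and value of joint start_button above 0.005 m and contact force between timer and stop above 0.5 N), for 0.1 s.
At the end, for the whole second after the job is handed in: All jars present stand upright (within 0.15 rad) on the tub's floor, the lid is seated (within 8 mm, plug in the mouth, level), the timer stands upright with its back within 5 mm of the stop's front, within 45 mm of the stop's middle and within 0.15 rad of square to it, and its button is out again (all of step 3 and x of jar1 in the frame of tub between -0.09 and 0.09 m and y of jar1 in the frame of tub between -0.03 and 0.03 m and z of each of jar1, jar2, jar3, jar4 in the frame of tub below 0.012 m and angle between each of jar1, jar2, jar3, jar4's own z axis and vertical below 0.15 rad and x of jar2 in the frame of tub between -0.09 and 0.09 m and y of jar2 in the frame of tub between -0.03 and 0.03 m and x of jar3 in the frame of tub between -0.09 and 0.09 m and y of jar3 in the frame of tub between -0.03 and 0.03 m and x of jar4 in the frame of tub between -0.09 and 0.09 m and y of jar4 in the frame of tub between -0.03 and 0.03 m and x of timer in the frame of stop between -0.042 and -0.03 m and y of timer in the frame of stop between -0.045 and 0.045 m and x of button_face in the frame of stop below -0.055 m and angle between the x axis of timer and the x axis of stop, either way round below 0.15 rad and angle between timer's own z axis and vertical below 0.1 rad and value of joint start_button below 0.002 m and linear speed of each of timer, lid below 0.02 m/s); the robot touches nothing.
It fails at once if the sugar bowl is moved by more than 40 mm (distance of sugar_bowl from where it was at the start of the episode above 0.04 m).
Of jar1, jar2, jar3, jar4 only 2 to 4 are there at a start; the rules pass over those that are not, and their reading is None.
At some moment in a run one of timer, lid may be knocked a few centimetres aside while the robot is not near it.
Once in a run the grip may slacken for a moment while it holds something.
It also fails if it takes over 210 s, if anything falls off the work surface, if the arm or the gripper's body presses on something with over 40 N, if the wrist force passes 120 N, or if a joint passes its speed limit or range.

## Working session

There is one attempt and no reset: what is moved stays moved. The work goes in short steps, Python scripts to look and compute and a tool call to move; the robot and the scene stay as the last step left them, time stands still between calls to the robot, and variables do not carry over. Pictures are saved under pics/ and viewed, at most 14 in all, crops included, and the job is handed in when it is done.

Besides the shell and the picture viewer there is one more tool, called after "Call:" as name([rows], argument=value, ...), one row to a line, values as JSON. carry_out: Moves the arm, as the interface text tells. Its arguments: {"type":"object","properties":{"moves":{"type":"array","items":{"type":"array","items":{"type":"number"}}},"fingers":{"type":"number"},"force":{"type":"number"}},"required":["moves"]}

```bash
mkdir -p pics; ls; python3 - <<'E'
from bench import read_state, viewer, r
import cv2,numpy as np
s=read_state();print(s, r.finger_overhang)
for n in ("scene","side"):
    c=viewer.camera(n);cv2.imwrite(f"pics/{n}0.png",c["pixels"][:,:,::-1])
    np.savez(f"{n}0.npz",**c)
    print(n,[c[k] for k in("fx","fy","cx","cy","xyz","orientation")])
E
```

```text
pics
{'time': 0.0, 'joint_positions': array([ 1.28838482,  0.33286375, -0.06471759,  1.46095866,  0.02161435,
        1.34988636, -0.08851117]), 'joint_vel': array([-0.00070754, -0.0005992 , -0.00050052, -0.0002928 , -0.00138086,
        0.0013534 , -0.00143401]), 'joint_torque': array([ 1.56624837e-04, -6.23255396e+01,  2.49257876e-02, -3.89893126e+01,
       -6.12495979e-02,  3.98862711e-02,  8.93027459e-05]), 'ee_pos': array([ 0.16046664, -0.6036649 ,  0.23575076]), 'eef_rot': array([ 9.91571915e-01,  1.29555519e-01, -1.28815227e-04, -6.98173874e-04]), 'ft_force': array([-0.49622975, -0.36177895,  0.39591655]), 'torque': array([-0.01611782,  0.002818  ,  0.01490672]), 'grip_force': 0.0, 'width': 0.08716079366400901} 0.014
scene [580.4436296243929, 580.4436296243929, 318.5720878679371, 240.99781503926607, array([1.58036319, 0.1275762 , 0.86120993]), array([ 0.57634947,  0.67144625, -0.35564259, -0.30083146])]
side [603.2385487140551, 603.2385487140551, 314.1836776015301, 244.87838119077418, array([-0.06628411,  0.45856507,  0.93769386]), array([-0.35487924,  0.86407557, -0.32816722,  0.14050054])]
```

View pics/scene0.png

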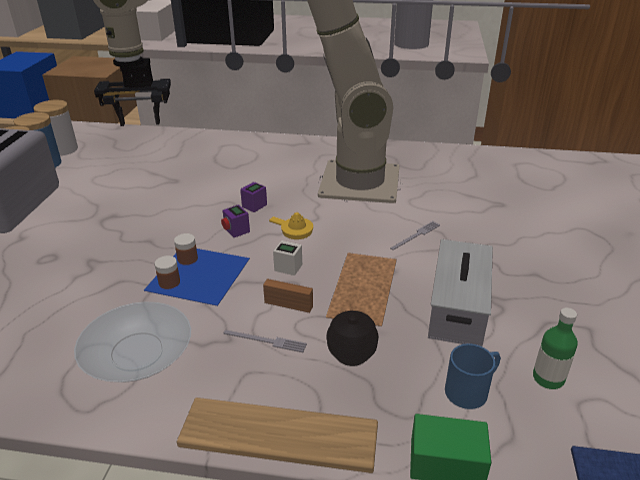

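View pics/side0.png

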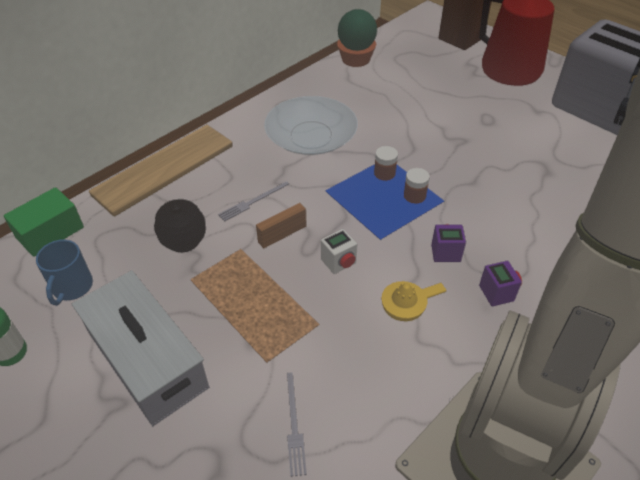

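The scene shows the lidded tub (465,290), the knob (465,265), the cork mat (362,287), and two jars (185,250 and 167,270) on the blue mat. It also shows the white timer (288,258), the stop (288,295) and the bowl (352,338). The side view agrees: knob (132,322), jars (386,160 and 416,185), timer (340,250) and stop (282,225).

```bash
cat > h.py <<'E'
import numpy as np,cv2
from scipy.spatial.transform import Rotation as R
def cloud(c):
    v,u=np.mgrid[0:480,0:640]; z=c["range_z"]
    p=np.stack([(u-c["cx"])/c["fx"]*z,(v-c["cy"])/c["fy"]*z,z],-1)
    return p@R.from_quat(c["orientation"]).as_matrix().T+c["xyz"]
def rect(pts):
    (x,y),(w,h),a=cv2.minAreaRect(pts[:,:2].astype(np.float32))
    if w<h: w,h,a=h,w,a+90
    return f"c=({x:.4f},{y:.4f}) {w:.4f}x{h:.4f} long-axis {((a+90)%180)-90:.1f}deg n={len(pts)}"
def sel(c,box,zr,hsv=None,min_n=15):
    """points in pixel box u0,v0,u1,v1, in height range, in hsv range; biggest blob"""
    P=cloud(c); H=cv2.cvtColor(np.ascontiguousarray(c["pixels"]),cv2.COLOR_RGB2HSV)
    m=(P[...,2]>zr[0])&(P[...,2]<zr[1])&(c["range_z"]>0)
    if hsv: m&=cv2.inRange(H,*map(np.array,hsv))>0
    b=np.zeros_like(m);b[box[1]:box[3],box[0]:box[2]]=1;m&=b
    n,l,st,_=cv2.connectedComponentsWithStats(m.astype(np.uint8))
    if n<2: return np.zeros((0,3))
    return P[l==1+np.argmax(st[1:,4])]
E
python3 - <<'E'
from h import *
S=dict(np.load("scene0.npz"));D=dict(np.load("side0.npz"))
T={"lid":((425,230,500,320),(70,210,215,380),(.088,.104),None),
"knob":((450,245,480,290),(110,295,155,350),(.118,.14),None),
"mat":((320,245,405,330),(185,245,325,360),(.0,.012),((5,60,60),(25,255,255))),
"jarA":((173,232,200,265),(372,145,400,183),(.055,.07),None),
"jarB":((150,255,182,290),(402,165,432,205),(.055,.07),None),
"timer":((268,238,308,278),(318,225,360,275),(.055,.068),None),
"stop":((258,275,320,315),(250,200,312,248),(.048,.06),None),
"bowl":((320,305,385,370),(150,195,210,255),(.05,.13),None)}
for k,(a,b,z,h) in T.items():
    A=sel(S,a,z,h);B=sel(D,b,z,h)
    for n,p in(("scene",A),("side",B)):
        if len(p)>5: print(k,n,rect(p),"z",np.percentile(p[:,2],[10,50,95]).round(4))
E
```

```text
lid scene c=(0.5522,0.2776) 0.2484x0.1178 long-axis -5.7deg n=3709 z [0.0939 0.096  0.0985]
lid side c=(0.5512,0.2740) 0.2458x0.1187 long-axis -5.6deg n=7714 z [0.0946 0.0966 0.0991]
knob scene c=(0.5540,0.2773) 0.0638x0.0141 long-axis -6.1deg n=144 z [0.1229 0.1293 0.1323]
knob side c=(0.5516,0.2743) 0.0634x0.0145 long-axis -5.9deg n=323 z [0.124  0.1299 0.1328]
mat scene c=(0.5141,0.0610) 0.2560x0.1249 long-axis -4.6deg n=3175 z [0.0017 0.004  0.0069]
mat side c=(0.5139,0.0579) 0.2531x0.1252 long-axis -4.6deg n=6749 z [0.0025 0.0048 0.0077]
jarA scene c=(0.4737,-0.3834) 0.0511x0.0492 long-axis 42.7deg n=252 z [0.0593 0.0648 0.0678]
jarA side c=(0.5695,-0.3963) 0.0513x0.0485 long-axis -26.9deg n=313 z [0.0597 0.0666 0.0694]
jarB scene c=(0.5717,-0.3936) 0.0569x0.0482 long-axis 37.7deg n=295 z [0.0585 0.0649 0.0678]
jarB side c=(0.4726,-0.3872) 0.0528x0.0488 long-axis -64.8deg n=362 z [0.06   0.0664 0.0693]
timer scene c=(0.4671,-0.1274) 0.0575x0.0561 long-axis 80.2deg n=329 z [0.0578 0.0619 0.0652]
timer side c=(0.4653,-0.1309) 0.0597x0.0527 long-axis 74.8deg n=603 z [0.0593 0.0628 0.0661]
stop scene c=(0.6039,-0.1002) 0.1099x0.0298 long-axis 79.0deg n=439 z [0.0504 0.0542 0.0574]
stop side c=(0.6023,-0.1025) 0.1092x0.0293 long-axis 79.9deg n=556 z [0.0514 0.0554 0.0582]
bowl scene c=(0.7427,0.0589) 0.0980x0.0947 long-axis -47.2deg n=1847 z [0.0583 0.0837 0.1055]
bowl side c=(0.7283,0.0562) 0.0985x0.0941 long-axis -73.8deg n=1814 z [0.0588 0.0851 0.106 ]
```

```bash
cat > go.py <<'E'
import sys
from h import *
from bench import read_state
def plan(x,y,z,yaw,half=True):
    s=read_state();Rm=R.from_quat(s["eef_rot"]).as_matrix();p=s["ee_pos"]
    cur=np.degrees(np.arctan2(Rm[1,0],Rm[0,0]))
    d=yaw-cur
    d=(d+90)%180-90 if half else (d+180)%360-180
    a=np.radians(cur+d);Rt=np.array([[np.cos(a),np.sin(a),0],[np.sin(a),-np.cos(a),0],[0,0,-1]])
    rv=R.from_matrix(Rm.T@Rt).as_rotvec()
    print("t %.2f pos %s yaw %.1f | turn units %s | then shift units (after turn) %s"%(s["time"],p.round(4),cur,(np.degrees(rv)/8).round(2),(Rt.T@(np.array([x,y,z])-p)/.04).round(2)), "w %.4f grip %.1f"%(s["width"],s["grip_force"]), "F",s["ft_force"].round(1))
if __name__=="__main__": plan(*map(float,sys.argv[1:5]))
E
python3 go.py .552 .276 .20 -5.7
```

```text
t 0.10 pos [ 0.1605 -0.6037  0.2358] yaw 14.9 | turn units [-0.01  0.    2.57] | then shift units (after turn) [  7.56 -22.86   0.9 ] w 0.0871 grip 0.0 F [ 1.1 -0.5 -0. ]
```

Call:
carry_out([
  [0, 0, 0, 0, 0, 0.86],
  [0, 0, 0, 0, 0, 0.86],
  [0, 0, 0, 0, 0, 0.85],
  [0.9, -0.9, 0, 0, 0, 0],
  [0.9, -0.9, 0, 0, 0, 0],
  [0.9, -0.9, 0, 0, 0, 0],
  [0.9, -0.9, 0, 0, 0, 0],
  [0.9, -0.9, 0, 0, 0, 0],
  [0.9, -0.9, 0, 0, 0, 0],
  [0.9, -0.9, 0, 0, 0, 0],
  [0.9, -0.9, 0, 0, 0, 0],
  [0.36, -0.9, 0, 0, 0, 0],
  [0, -0.9, 0, 0, 0, 0],
  [0, -0.9, 0, 0, 0, 0],
  [0, -0.9, 0, 0, 0, 0],
  [0, -0.9, 0, 0, 0, 0],
  [0, -0.9, 0, 0, 0, 0],
  [0, -0.9, 0, 0, 0, 0],
  [0, -0.9, 0, 0, 0, 0],
], fingers=50, force=40)

```text
time: 2.48
ee_pos: [0.5182, -0.0596, 0.2363]
eef_rot: [0.999, -0.05, -0.0, 0.0]
ft_force: [0.2, -0.7, 0.2]
width: 0.0499
grip_force: 0.0
```

```bash
python3 go.py .552 .276 .20 -5.7
```

```text
t 2.48 pos [ 0.5182 -0.0596  0.2363] yaw -5.7 | turn units [0. 0. 0.] | then shift units (after turn) [ 0.01 -8.43  0.91] w 0.0499 grip 0.0 F [ 0.2 -0.7  0.2]
```

Call:
carry_out([
  [0, -0.9, 0, 0, 0, 0],
  [0, -0.9, 0, 0, 0, 0],
  [0, -0.9, 0, 0, 0, 0],
  [0, -0.9, 0, 0, 0, 0],
  [0, -0.9, 0, 0, 0, 0],
  [0, -0.9, 0, 0, 0, 0],
  [0, -0.9, 0, 0, 0, 0],
  [0, -0.9, 0, 0, 0, 0],
  [0, -0.9, 0, 0, 0, 0],
  [0, -0.33, 0, 0, 0, 0],
  [0, 0, 0.8, 0, 0, 0],
  [0, 0, 0.8, 0, 0, 0],
  [0, 0, 0, 0, 0, 0],
])

```text
time: 4.1
ee_pos: [0.5508, 0.273, 0.1702]
eef_rot: [0.999, -0.05, -0.002, 0.001]
ft_force: [-0.4, -0.2, 0.1]
width: 0.0501
grip_force: 0.0
```

```bash
python3 go.py .552 .276 .117 -5.7; python3 - <<'E'
from h import *
from bench import viewer
D=viewer.camera("side"); p=sel(D,(70,210,215,380),(.088,.104));print(rect(p))
c=viewer.camera("wrist");cv2.imwrite("pics/w1.png",c["pixels"][:,:,::-1]);
E
```

```text
t 4.10 pos [0.5508 0.273  0.1702] yaw -5.7 | turn units [ 0.02  0.03 -0.  ] | then shift units (after turn) [ 0.02 -0.08  1.33] w 0.0501 grip 0.0 F [-0.4 -0.2  0.1]
c=(0.5360,0.2756) 0.2157x0.1185 long-axis -5.6deg n=6344
```

View pics/w1.png

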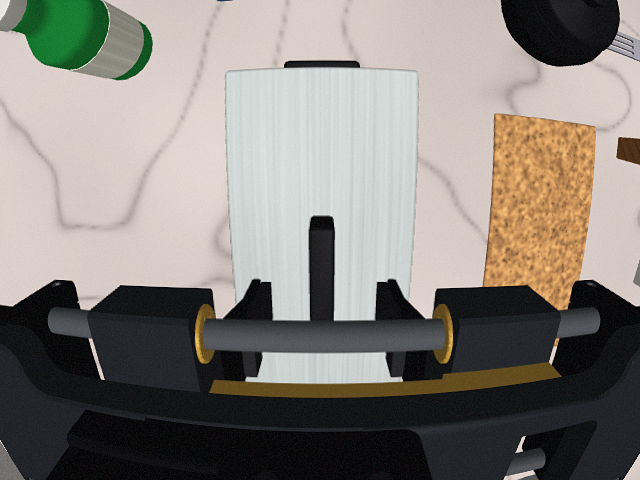

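The knob (322,260) is centred between the fingers (258 and 390), so I'll descend and grip.

Call:
carry_out([
  [0, -0.04, 0.5, 0, 0, 0],
  [0.02, -0.04, 0.5, 0, 0, 0],
  [0, 0, 0.33, 0, 0, 0],
  [0, 0, 0, 0, 0, 0],
])

```text
time: 4.7
ee_pos: [0.5522, 0.2775, 0.1178]
eef_rot: [0.999, -0.049, -0.001, 0.001]
ft_force: [0.4, 0.1, 0.5]
width: 0.0501
grip_force: 0.0
```

Call:
carry_out([
  [0, 0, 0, 0, 0, 0],
  [0, 0, 0, 0, 0, 0],
  [0, 0, 0, 0, 0, 0],
  [0, 0, 0, 0, 0, 0],
  [0, 0, -0.3, 0, 0, 0],
  [0, 0, -0.5, 0, 0, 0],
  [0, 0, -0.5, 0, 0, 0],
  [0, 0, -0.2, 0, 0, 0],
  [0, 0, 0, 0, 0, 0],
], fingers=0, force=50)

```text
time: 5.82
ee_pos: [0.5532, 0.278, 0.1801]
eef_rot: [0.999, -0.05, 0.001, -0.0]
ft_force: [0.4, -0.2, -4.3]
width: 0.0135
grip_force: 50.0
```

```bash
python3 go.py .514 .0595 .12 -4.6
```

```text
t 5.83 pos [0.5532 0.278  0.1801] yaw -5.7 | turn units [-0.   -0.01 -0.13] | then shift units (after turn) [-0.54  5.52  1.5 ] w 0.0135 grip 50.0 F [ 0.4 -0.2 -4.3]
```

Call:
carry_out([
  [0, 0, 0, 0, 0, -0.13],
  [-0.09, 0.7, 0, 0, 0, 0],
  [-0.09, 0.8, 0, 0, 0, 0],
  [-0.09, 0.8, 0, 0, 0, 0],
  [-0.09, 0.8, 0, 0, 0, 0],
  [-0.09, 0.8, 0, 0, 0, 0],
  [-0.09, 0.8, 0, 0, 0, 0],
  [0, 0.8, 0, 0, 0, 0],
  [0, 0, 0.7, 0, 0, 0],
  [0, 0, 0.8, 0, 0, 0],
  [0, 0, 0.8, 0, 0, 0],
  [0, 0, 0.6, 0, 0, 0],
  [0, 0, 0, 0, 0, 0],
])

```text
time: 7.45
ee_pos: [0.5118, 0.0602, 0.0614]
eef_rot: [0.999, -0.04, -0.002, 0.0]
ft_force: [0.2, 0.9, -2.9]
width: 0.0136
grip_force: 50.0
```

```bash
python3 go.py .514 .0595 .040 -4.6;python3 - <<'E'
from h import *
from bench import viewer
D=viewer.camera("scene");cv2.imwrite("pics/s2.png",D["pixels"][:,:,::-1])
p=sel(D,(300,200,430,350),(.03,.06),((0,0,90),(180,60,255)));print(rect(p),np.percentile(p[:,2],[5,50,95]))
E
```

```text
t 7.45 pos [0.5118 0.0602 0.0614] yaw -4.6 | turn units [0.   0.03 0.  ] | then shift units (after turn) [0.06 0.01 0.53] w 0.0136 grip 50.0 F [ 0.2  0.9 -2.9]
c=(0.5236,0.0622) 0.2252x0.1178 long-axis -4.7deg n=2547 [0.03193386 0.0347121  0.03758541]
```

View pics/s2.png

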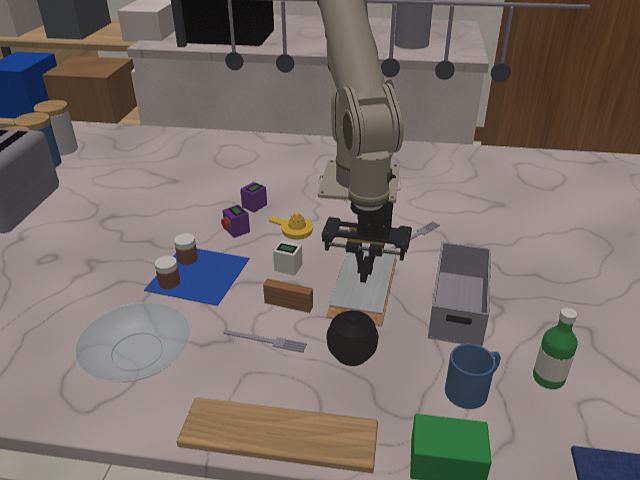

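The lid (362,280) hangs level just above the cork mat, and the tub (462,290) is open and empty. Next I'll lower until contact.

Call:
carry_out([
  [0, 0, 0.25, 0, 0, 0],
  [0.03, 0, 0.1, 0, 0, 0],
  [0.03, 0, 0.1, 0, 0, 0],
  [0, 0, 0, 0, 0, 0],
  [0, 0, 0, 0, 0, 0],
])

```text
time: 8.12
ee_pos: [0.5161, 0.0602, 0.0455]
eef_rot: [0.999, -0.04, 0.0, 0.0]
ft_force: [-0.1, 0.3, -3.5]
width: 0.0137
grip_force: 50.0
```

Call:
carry_out([
  [0, 0, 0.06, 0, 0, 0],
  [0, 0, 0.05, 0, 0, 0],
  [0, 0, 0.04, 0, 0, 0],
  [0, 0, 0, 0, 0, 0],
  [0, 0, 0, 0, 0, 0],
])

```text
time: 8.75
ee_pos: [0.5168, 0.0602, 0.044]
eef_rot: [0.999, -0.041, 0.001, 0.001]
ft_force: [-24.8, -4.7, 56.7]
width: 0.0138
grip_force: 50.0
```

Call:
carry_out([
  [0, 0, -0.12, 0, 0, 0],
  [0, 0, 0, 0, 0, 0],
])

```text
time: 9.0
ee_pos: [0.5163, 0.0601, 0.0444]
eef_rot: [0.999, -0.04, 0.0, 0.0]
ft_force: [-0.5, -0.2, -4.3]
width: 0.0135
grip_force: 50.0
```

Call:
carry_out([
  [0, 0, 0, 0, 0, 0],
  [0, 0, 0, 0, 0, 0],
  [0, 0, 0, 0, 0, 0],
  [0, 0, -0.6, 0, 0, 0],
  [0, 0, -0.9, 0, 0, 0],
  [0, 0, -0.9, 0, 0, 0],
  [0, 0, -0.9, 0, 0, 0],
  [0, 0, 0, 0, 0, 0],
], fingers=60)

```text
time: 10.0
ee_pos: [0.5176, 0.0605, 0.1789]
eef_rot: [0.999, -0.04, 0.003, -0.0]
ft_force: [-0.5, -0.5, -0.1]
width: 0.0597
grip_force: 0.0
```

```bash
python3 go.py .571 -.395 .16 35;  python3 go.py .571 -.395 .16 -4.6;python3 - <<'E'
from h import *
from bench import viewer
S=viewer.camera("scene");D=viewer.camera("side")
for c,b,t,st,j in((S,(300,200,430,350),(265,235,308,278),(258,275,320,315),((173,232,200,265),(150,255,182,290))),(D,(150,220,350,370),(318,225,360,275),(250,200,312,248),((402,165,432,205),(372,145,400,183)))):
    p=sel(c,b,(.012,.026),((0,0,90),(180,60,255)));print("lid",rect(p),np.percentile(p[:,2],[5,50,95]))
    print("timer",rect(sel(c,t,(.055,.068))))
    q=sel(c,(t[0]-8,t[1]-8,t[2]+8,t[3]+8),(.01,.06),((0,120,60),(8,255,255)));print("red",len(q),q.mean(0) if len(q) else 0)
    q=sel(c,(t[0]-8,t[1]-8,t[2]+8,t[3]+8),(.01,.06),((172,120,60),(180,255,255)));print("red",len(q),q.mean(0) if len(q) else 0)
    for k in j: print("cap",rect(sel(c,k,(.061,.073),((0,0,120),(180,60,255)))))
E
```

```text
t 10.00 pos [0.5176 0.0605 0.1789] yaw -4.6 | turn units [ 0.01 -0.04 -4.95] | then shift units (after turn) [-5.44 10.09  0.47] w 0.0597 grip 0.0 F [-0.5 -0.5 -0.1]
t 10.00 pos [0.5176 0.0605 0.1789] yaw -4.6 | turn units [-0.   -0.04 -0.  ] | then shift units (after turn) [ 2.24 11.24  0.47] w 0.0597 grip 0.0 F [-0.5 -0.5 -0.1]
lid c=(0.5154,0.0633) 0.2469x0.1176 long-axis -4.7deg n=2975 [0.01507717 0.0178985  0.02080936]
timer c=(0.4675,-0.1274) 0.0568x0.0534 long-axis 78.1deg n=332
red 0 0
red 0 0
cap c=(0.4732,-0.3835) 0.0521x0.0483 long-axis 19.3deg n=197
cap c=(0.5708,-0.3952) 0.0507x0.0483 long-axis 62.2deg n=230
lid c=(0.5150,0.0593) 0.2464x0.1197 long-axis -4.7deg n=5964 [0.01573835 0.01877011 0.02156412]
timer c=(0.4644,-0.1318) 0.0589x0.0532 long-axis 78.5deg n=602
red 60 [ 0.43431774 -0.11971731  0.04744206]
red 1 [ 0.43597922 -0.1325591   0.04921616]
cap c=(0.4725,-0.3864) 0.0500x0.0497 long-axis 75.4deg n=315
cap c=(0.5689,-0.3968) 0.0515x0.0472 long-axis -49.7deg n=281
```

Call:
carry_out([
  [0.2, 0.94, 0, 0, 0, 0],
  [0.2, 0.94, 0, 0, 0, 0],
  [0.2, 0.94, 0, 0, 0, 0],
  [0.2, 0.94, 0, 0, 0, 0],
  [0.2, 0.94, 0, 0, 0, 0],
  [0.2, 0.94, 0, 0, 0, 0],
  [0.2, 0.94, 0, 0, 0, 0],
  [0.2, 0.94, 0, 0, 0, 0],
  [0.2, 0.94, 0, 0, 0, 0],
  [0.2, 0.94, 0, 0, 0, 0],
  [0.2, 0.94, 0, 0, 0, 0],
  [0.0, 0.94, 0, 0, 0, 0],
  [0, 0, 0.9, 0, 0, 0],
  [0, 0, 0.6, 0, 0, 0],
  [0, 0, 0, 0, 0, 0],
], fingers=75)

```text
time: 11.98
ee_pos: [0.5655, -0.3956, 0.1124]
eef_rot: [0.999, -0.04, -0.003, -0.002]
ft_force: [0.3, 0.3, -0.3]
width: 0.0748
grip_force: 0.0
```

```bash
python3 go.py .570 -.396 .048 -5.7;python3 - <<'E'
from h import *
from bench import viewer
S=viewer.camera("scene");D=viewer.camera("side")
for c,b in((S,(425,225,505,345)),(D,(60,210,225,430))):
    print("rim",rect(sel(c,b,(.083,.1))))
c=viewer.camera("wrist");cv2.imwrite("pics/w3.png",c["pixels"][:,:,::-1])
E
```

```text
t 11.97 pos [ 0.5655 -0.3956  0.1124] yaw -4.6 | turn units [-0.02  0.04  0.14] | then shift units (after turn) [ 0.11 -0.    1.61] w 0.0748 grip 0.0 F [ 0.3  0.3 -0.3]
rim c=(0.5520,0.2777) 0.2431x0.1121 long-axis -5.7deg n=726
rim c=(0.5516,0.2743) 0.2400x0.1124 long-axis -5.7deg n=1462
```

View pics/w3.png

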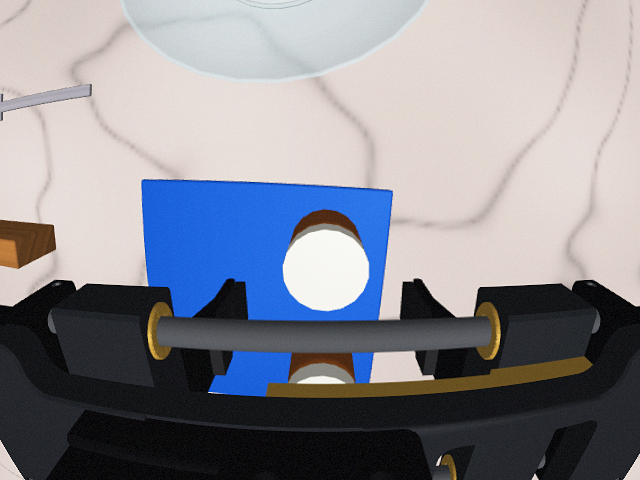

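The far jar's cap (326,270) is centred between the fingers. I'll descend and grip.

Call:
carry_out([
  [0.11, 0, 0.5, 0, 0, 0.14],
  [0, 0, 0.6, 0, 0, 0],
  [0, 0, 0.51, 0, 0, 0],
  [0, 0, 0, 0, 0, 0],
])

```text
time: 12.62
ee_pos: [0.5707, -0.3963, 0.0496]
eef_rot: [0.999, -0.05, -0.001, -0.001]
ft_force: [-0.5, 0.0, -0.2]
width: 0.0748
grip_force: 0.0
```

Call:
carry_out([
  [0, 0, 0, 0, 0, 0],
  [0, 0, 0, 0, 0, 0],
  [0, 0, 0, 0, 0, 0],
  [0, 0, 0, 0, 0, 0],
  [0, 0, -0.5, 0, 0, 0],
  [0, 0, -0.9, 0, 0, 0],
  [0, 0, -0.9, 0, 0, 0],
  [0, 0, -0.9, 0, 0, 0],
  [0, 0, 0, 0, 0, 0],
], fingers=0, force=40)

```text
time: 13.75
ee_pos: [0.5732, -0.3978, 0.1848]
eef_rot: [0.999, -0.05, 0.003, 0.002]
ft_force: [0.4, -0.0, -2.0]
width: 0.0495
grip_force: 40.0
```

```bash
python3 go.py .602 .271 .18 -5.7
```

```text
t 13.75 pos [ 0.5732 -0.3978  0.1848] yaw -5.8 | turn units [ 0.02 -0.04 -0.01] | then shift units (after turn) [ -0.94 -16.71   0.12] w 0.0495 grip 40.0 F [ 0.4 -0.  -2. ]
```

Call:
carry_out([
  [-0.05, -0.88, 0, 0, 0, 0],
  [-0.05, -0.88, 0, 0, 0, 0],
  [-0.05, -0.88, 0, 0, 0, 0],
  [-0.05, -0.88, 0, 0, 0, 0],
  [-0.05, -0.88, 0, 0, 0, 0],
  [-0.05, -0.88, 0, 0, 0, 0],
  [-0.05, -0.88, 0, 0, 0, 0],
  [-0.05, -0.88, 0, 0, 0, 0],
  [-0.05, -0.88, 0, 0, 0, 0],
  [-0.05, -0.88, 0, 0, 0, 0],
  [-0.05, -0.88, 0, 0, 0, 0],
  [-0.05, -0.88, 0, 0, 0, 0],
  [-0.05, -0.88, 0, 0, 0, 0],
  [-0.05, -0.88, 0, 0, 0, 0],
  [-0.05, -0.88, 0, 0, 0, 0],
  [-0.05, -0.88, 0, 0, 0, 0],
  [-0.05, -0.88, 0, 0, 0, 0],
  [-0.05, -0.88, 0, 0, 0, 0],
  [-0.04, -0.87, 0, 0, 0, 0],
  [0, 0, 0, 0, 0, 0],
])

```text
time: 16.25
ee_pos: [0.5995, 0.2753, 0.1792]
eef_rot: [0.999, -0.048, -0.001, -0.001]
ft_force: [0.7, -1.5, -1.2]
width: 0.0494
grip_force: 40.0
```

```bash
python3 go.py .602 .271 .053 -5.7
```

```text
t 16.25 pos [0.5995 0.2753 0.1792] yaw -5.5 | turn units [-0.01  0.01  0.03] | then shift units (after turn) [0.07 0.1  3.15] w 0.0494 grip 40.0 F [ 0.7 -1.5 -1.2]
```

Call:
carry_out([
  [0.07, 0.1, 0.5, 0, 0, 0],
  [0, 0, 0.7, 0, 0, 0],
  [0, 0, 0.7, 0, 0, 0],
  [0, 0, 0.7, 0, 0, 0],
  [0, 0, 0.4, 0, 0, 0],
  [0, 0, 0.1, 0, 0, 0],
  [0, 0, 0, 0, 0, 0],
  [0, 0, 0, 0, 0, 0],
])

```text
time: 17.25
ee_pos: [0.6042, 0.2678, 0.0568]
eef_rot: [0.999, -0.05, 0.001, -0.0]
ft_force: [-0.3, -0.2, -1.8]
width: 0.049
grip_force: 40.0
```

Call:
carry_out([
  [-0.03, -0.08, 0.06, 0, 0, 0],
  [0, 0, 0.06, 0, 0, 0],
  [0, 0, 0.03, 0, 0, 0],
  [0, 0, 0, 0, 0, 0],
  [0, 0, 0, 0, 0, 0],
])

```text
time: 17.88
ee_pos: [0.6032, 0.2716, 0.0534]
eef_rot: [0.999, -0.05, 0.001, -0.0]
ft_force: [-10.8, -6.4, 26.5]
width: 0.0493
grip_force: 40.0
```

Contact, so I'll back off slightly, release and lift.

Call:
carry_out([
  [0, 0, -0.07, 0, 0, 0],
  [0, 0, 0, 0, 0, 0],
])

```text
time: 18.12
ee_pos: [0.6031, 0.2713, 0.0535]
eef_rot: [0.999, -0.05, 0.001, -0.0]
ft_force: [-3.0, -0.7, 8.4]
width: 0.0492
grip_force: 40.0
```

Call:
carry_out([
  [0, 0, 0, 0, 0, 0],
  [0, 0, 0, 0, 0, 0],
  [0, 0, 0, 0, 0, 0],
  [0, 0, -0.5, 0, 0, 0],
  [0, 0, -0.9, 0, 0, 0],
  [0, 0, -0.9, 0, 0, 0],
  [0, 0, -0.9, 0, 0, 0],
  [0, 0, 0, 0, 0, 0],
], fingers=58)

```text
time: 19.12
ee_pos: [0.6042, 0.272, 0.1855]
eef_rot: [0.999, -0.05, 0.003, -0.002]
ft_force: [0.3, -0.5, -0.3]
width: 0.0583
grip_force: 0.0
```

```bash
python3 go.py .473 -.385 .13 -5.7; python3 - <<'E'
from h import *
from bench import viewer
S=viewer.camera("scene");D=viewer.camera("side")
for c,j in ((S,(173,232,200,265)),(D,(402,165,432,205))): print("cap",rect(sel(c,j,(.061,.073),((0,0,120),(180,60,255)))))
for c,b in((S,(300,200,430,350)),(D,(150,220,350,370))): print("lid",rect(sel(c,b,(.012,.026),((0,0,90),(180,60,255)))))
P=cloud(S);m=(abs(P[...,0]-.6)<.04)&(abs(P[...,1]-.272)<.03)&(P[...,2]>.06)&(P[...,2]<.075);print("injar",rect(P[m]))
E
```

```text
t 19.12 pos [0.6042 0.272  0.1855] yaw -5.8 | turn units [-0.02 -0.04 -0.01] | then shift units (after turn) [-1.63 16.67  1.39] w 0.0583 grip 0.0 F [ 0.3 -0.5 -0.3]
cap c=(0.4737,-0.3842) 0.0487x0.0481 long-axis -10.0deg n=199
cap c=(0.4714,-0.3882) 0.0512x0.0484 long-axis -85.5deg n=310
lid c=(0.5164,0.0633) 0.2479x0.1169 long-axis -4.6deg n=2964
lid c=(0.5144,0.0594) 0.2462x0.1199 long-axis -4.6deg n=6000
injar c=(0.6021,0.2736) 0.0542x0.0479 long-axis -0.0deg n=339
```

Call:
carry_out([
  [-0.09, 0.88, 0, 0, 0, 0],
  [-0.09, 0.88, 0, 0, 0, 0],
  [-0.09, 0.88, 0, 0, 0, 0],
  [-0.09, 0.88, 0, 0, 0, 0],
  [-0.09, 0.88, 0, 0, 0, 0],
  [-0.09, 0.88, 0, 0, 0, 0],
  [-0.09, 0.88, 0, 0, 0, 0],
  [-0.09, 0.88, 0, 0, 0, 0],
  [-0.09, 0.88, 0, 0, 0, 0],
  [-0.09, 0.88, 0, 0, 0, 0],
  [-0.09, 0.88, 0, 0, 0, 0],
  [-0.09, 0.88, 0, 0, 0, 0],
  [-0.09, 0.88, 0, 0, 0, 0],
  [-0.09, 0.88, 0, 0, 0, 0],
  [-0.09, 0.88, 0, 0, 0, 0],
  [-0.09, 0.88, 0, 0, 0, 0],
  [-0.09, 0.88, 0, 0, 0, 0],
  [-0.09, 0.88, 0, 0, 0, 0],
  [0, 0.85, 0, 0, 0, 0],
  [0, 0, 0, 0, 0, 0],
], fingers=75)

```text
time: 21.72
ee_pos: [0.4693, -0.3895, 0.1792]
eef_rot: [0.999, -0.052, -0.001, -0.0]
ft_force: [0.0, 0.6, -0.6]
width: 0.0748
grip_force: 0.0
```

```bash
python3 go.py .4725 -.386 .048 -5.7
```

```text
t 21.73 pos [ 0.4693 -0.3895  0.1792] yaw -6.0 | turn units [-0.    0.02 -0.04] | then shift units (after turn) [ 0.07 -0.1   3.28] w 0.0748 grip 0.0 F [ 0.   0.6 -0.6]
```

Call:
carry_out([
  [0.07, -0.03, 0.5, 0, 0, 0],
  [0, 0, 0.7, 0, 0, 0],
  [0, 0, 0.7, 0, 0, 0],
  [0, 0, 0.7, 0, 0, 0],
  [0, 0, 0.6, 0, 0, 0],
  [0, 0, 0, 0, 0, 0],
  [0, 0, 0, 0, 0, 0],
])

```text
time: 22.6
ee_pos: [0.4748, -0.3853, 0.0529]
eef_rot: [0.999, -0.05, 0.0, -0.0]
ft_force: [0.9, 0.5, 0.8]
width: 0.0751
grip_force: 0.0
```

Call:
carry_out([
  [0, 0, 0, 0, 0, 0],
  [0, 0, 0, 0, 0, 0],
  [0, 0, 0, 0, 0, 0],
  [0, 0, 0, 0, 0, 0],
  [0, 0, -0.5, 0, 0, 0],
  [0, 0, -0.9, 0, 0, 0],
  [0, 0, -0.9, 0, 0, 0],
  [0, 0, -0.9, 0, 0, 0],
  [0, 0, 0, 0, 0, 0],
], fingers=0)

```text
time: 23.72
ee_pos: [0.4758, -0.3869, 0.1851]
eef_rot: [0.999, -0.05, 0.003, 0.002]
ft_force: [-0.7, 0.4, -1.5]
width: 0.0492
grip_force: 40.0
```

```bash
python3 go.py .502 .281 .18 -5.7
```

```text
t 23.73 pos [ 0.4758 -0.3869  0.1851] yaw -5.8 | turn units [ 0.02 -0.04 -0.01] | then shift units (after turn) [ -1.01 -16.68   0.13] w 0.0492 grip 40.0 F [-0.7  0.4 -1.5]
```

Call:
carry_out([
  [-0.05, -0.88, 0, 0, 0, 0],
  [-0.05, -0.88, 0, 0, 0, 0],
  [-0.05, -0.88, 0, 0, 0, 0],
  [-0.05, -0.88, 0, 0, 0, 0],
  [-0.05, -0.88, 0, 0, 0, 0],
  [-0.05, -0.88, 0, 0, 0, 0],
  [-0.05, -0.88, 0, 0, 0, 0],
  [-0.05, -0.88, 0, 0, 0, 0],
  [-0.05, -0.88, 0, 0, 0, 0],
  [-0.05, -0.88, 0, 0, 0, 0],
  [-0.05, -0.88, 0, 0, 0, 0],
  [-0.05, -0.88, 0, 0, 0, 0],
  [-0.05, -0.88, 0, 0, 0, 0],
  [-0.05, -0.88, 0, 0, 0, 0],
  [-0.05, -0.88, 0, 0, 0, 0],
  [-0.05, -0.88, 0, 0, 0, 0],
  [-0.05, -0.88, 0, 0, 0, 0],
  [-0.05, -0.88, 0, 0, 0, 0],
  [-0.04, -0.84, 0, 0, 0, 0],
  [0, 0, 0, 0, 0, 0],
])

```text
time: 26.22
ee_pos: [0.5023, 0.2844, 0.1802]
eef_rot: [0.999, -0.048, -0.001, -0.001]
ft_force: [-0.5, 0.6, -0.8]
width: 0.0492
grip_force: 40.0
```

```bash
python3 go.py .502 .281 .059 -5.7
```

```text
t 26.23 pos [0.5023 0.2844 0.1802] yaw -5.5 | turn units [-0.01  0.01  0.02] | then shift units (after turn) [0.   0.09 3.03] w 0.0492 grip 40.0 F [-0.5  0.6 -0.8]
```

Call:
carry_out([
  [0, 0.05, 0.5, 0, 0, 0],
  [0, 0, 0.7, 0, 0, 0],
  [0, 0, 0.7, 0, 0, 0],
  [0, 0, 0.7, 0, 0, 0],
  [0, 0, 0.4, 0, 0, 0],
  [0, 0, 0, 0, 0, 0],
  [0, 0, 0, 0, 0, 0],
])

```text
time: 27.1
ee_pos: [0.5041, 0.2798, 0.0616]
eef_rot: [0.999, -0.05, 0.001, -0.0]
ft_force: [0.8, 0.1, -0.3]
width: 0.0491
grip_force: 40.0
```

Call:
carry_out([
  [-0.03, -0.03, 0.08, 0, 0, 0],
  [0, 0, 0.05, 0, 0, 0],
  [0, 0, 0.05, 0, 0, 0],
  [0, 0, 0, 0, 0, 0],
  [0, 0, 0, 0, 0, 0],
])

```text
time: 27.72
ee_pos: [0.5026, 0.281, 0.0539]
eef_rot: [0.999, -0.05, 0.0, 0.0]
ft_force: [-2.5, -1.3, 6.6]
width: 0.0492
grip_force: 40.0
```

Call:
carry_out([
  [0, 0, 0, 0, 0, 0],
  [0, 0, 0, 0, 0, 0],
  [0, 0, 0, 0, 0, 0],
  [0, 0, -0.5, 0, 0, 0],
  [0, 0, -0.9, 0, 0, 0],
  [0, 0, -0.9, 0, 0, 0],
  [0, 0, -0.9, 0, 0, 0],
  [0, 0, 0, 0, 0, 0],
], fingers=58)

```text
time: 28.72
ee_pos: [0.5038, 0.2822, 0.1857]
eef_rot: [0.999, -0.05, 0.003, -0.001]
ft_force: [0.5, -0.2, -0.2]
width: 0.0578
grip_force: 0.0
```

```bash
python3 - <<'E'
from h import *
from bench import viewer
S=viewer.camera("scene");D=viewer.camera("side");cv2.imwrite("pics/s4.png",S["pixels"][:,:,::-1])
for c,b,t in((S,(300,200,430,350),(265,235,308,278)),(D,(150,220,350,370),(318,225,360,275))):
  print("lid",rect(sel(c,b,(.012,.026),((0,0,90),(180,60,255)))));print("knob",rect(sel(c,b,(.038,.06))));print("timer",rect(sel(c,t,(.055,.068))))
P=cloud(S)
for x in(.602,.502):
  m=(abs(P[...,0]-x)<.04)&(abs(P[...,1]-.277)<.035)&(P[...,2]>.06)&(P[...,2]<.075);print("injar",rect(P[m]))
E
python3 go.py .515 .061 .044 -4.65
```

```text
lid c=(0.5146,0.0635) 0.2476x0.1178 long-axis -4.7deg n=2969
knob c=(0.6108,-0.0595) 0.0296x0.0289 long-axis -10.0deg n=157
timer c=(0.4671,-0.1277) 0.0577x0.0573 long-axis 78.7deg n=328
lid c=(0.5152,0.0599) 0.2456x0.1196 long-axis -4.7deg n=6000
knob c=(0.6048,-0.0862) 0.0764x0.0312 long-axis 80.3deg n=352
timer c=(0.4643,-0.1311) 0.0574x0.0558 long-axis 76.1deg n=605
injar c=(0.6023,0.2734) 0.0527x0.0478 long-axis -1.0deg n=338
injar c=(0.5031,0.2838) 0.0548x0.0483 long-axis -11.8deg n=283
t 28.82 pos [0.5026 0.281  0.1822] yaw -5.8 | turn units [-0.   -0.01 -0.14] | then shift units (after turn) [0.76 5.46 3.45] w 0.0580 grip 0.0 F [-0.4 -0.3 -0.8]
```

View pics/s4.png

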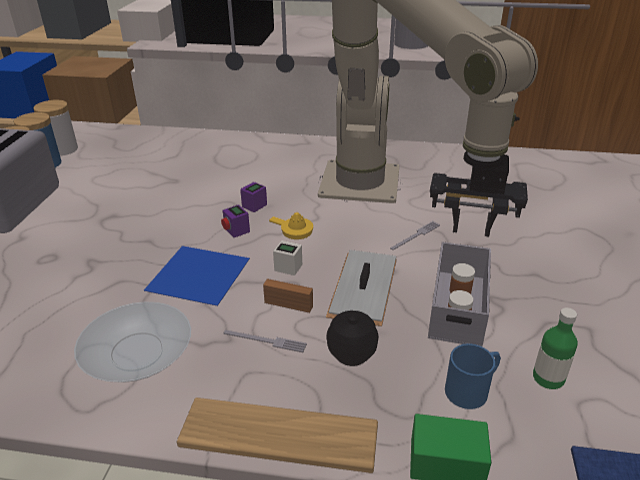

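Both jars stand in the tub (462,275 and 460,300), the blue mat is empty, and the lid lies on the cork mat with its knob at (365,275). I'll fetch the lid now.

Call:
carry_out([
  [0.12, 0.78, 0, 0, 0, -0.14],
  [0.12, 0.78, 0, 0, 0, 0],
  [0.12, 0.78, 0, 0, 0, 0],
  [0.12, 0.78, 0, 0, 0, 0],
  [0.12, 0.78, 0, 0, 0, 0],
  [0.12, 0.78, 0, 0, 0, 0],
  [0.04, 0.78, 0, 0, 0, 0],
  [0, 0, 0.7, 0, 0, 0],
  [0, 0, 0.7, 0, 0, 0],
  [0, 0, 0.7, 0, 0, 0],
  [0, 0, 0.5, 0, 0, 0],
  [0, 0, 0, 0, 0, 0],
  [0, 0, 0, 0, 0, 0],
])

```text
time: 30.45
ee_pos: [0.5147, 0.0609, 0.0779]
eef_rot: [0.999, -0.04, 0.0, -0.0]
ft_force: [-0.1, -0.4, 0.2]
width: 0.058
grip_force: 0.0
```

```bash
python3 go.py .515 .061 .040 -4.65
```

```text
t 30.45 pos [0.5147 0.0609 0.0779] yaw -4.6 | turn units [-0. -0.  0.] | then shift units (after turn) [ 0.01 -0.    0.95] w 0.0580 grip 0.0 F [-0.1 -0.4  0.2]
```

Call:
carry_out([
  [0, 0, 0.5, 0, 0, 0],
  [0, 0, 0.43, 0, 0, 0],
  [0, 0, 0, 0, 0, 0],
  [0, 0, 0, 0, 0, 0],
])

```text
time: 30.95
ee_pos: [0.5149, 0.0609, 0.0407]
eef_rot: [0.999, -0.04, 0.0, -0.0]
ft_force: [-0.2, -0.1, -0.5]
width: 0.0578
grip_force: 0.0
```

Call:
carry_out([
  [0, 0, 0, 0, 0, 0],
  [0, 0, 0, 0, 0, 0],
  [0, 0, 0, 0, 0, 0],
  [0, 0, 0, 0, 0, 0],
  [0, 0, -0.3, 0, 0, 0],
  [0, 0, -0.7, 0, 0, 0],
  [0, 0, -0.8, 0, 0, 0],
  [0, 0, -0.8, 0, 0, 0],
  [0, 0, -0.8, 0, 0, 0],
  [0, 0, 0, 0, 0, 0],
  [0, 0, 0, 0, 0, 0],
], fingers=0, force=58)

```text
time: 32.33
ee_pos: [0.5138, 0.0605, 0.1751]
eef_rot: [0.999, -0.04, -0.001, 0.0]
ft_force: [-1.0, 0.5, -3.9]
width: 0.0132
grip_force: 58.0
```

```bash
python3 go.py .552 .276 .18 -5.7
```

```text
t 32.33 pos [0.5138 0.0605 0.1751] yaw -4.6 | turn units [0.   0.01 0.13] | then shift units (after turn) [ 0.42 -5.46 -0.12] w 0.0132 grip 58.0 F [-1.   0.5 -3.9]
```

Call:
carry_out([
  [0.06, -0.7, 0, 0, 0, 0.13],
  [0.06, -0.8, 0, 0, 0, 0],
  [0.06, -0.8, 0, 0, 0, 0],
  [0.06, -0.8, 0, 0, 0, 0],
  [0.06, -0.8, 0, 0, 0, 0],
  [0.06, -0.8, 0, 0, 0, 0],
  [0.06, -0.78, 0, 0, 0, 0],
  [0, 0, 0.3, 0, 0, 0],
  [0, 0, 0.3, 0, 0, 0],
  [0, 0, 0, 0, 0, 0],
  [0, 0, 0, 0, 0, 0],
])

```text
time: 33.7
ee_pos: [0.5526, 0.2765, 0.1522]
eef_rot: [0.999, -0.05, 0.0, 0.0]
ft_force: [0.4, 0.1, -3.5]
width: 0.0136
grip_force: 58.0
```

```bash
python3 go.py .5525 .277 .119 -5.7; python3 - <<'E'
from h import *
from bench import viewer
from scipy.spatial import cKDTree
S=viewer.camera("scene");D=viewer.camera("side")
for n,c,b in(("scene",S,(400,180,520,330)),("side",D,(50,160,245,430))):
    p=sel(c,b,(.118,.145),((0,0,90),(180,60,255)));print(n,"plate",rect(p),np.percentile(p[:,2],[5,50,95]).round(4))
    i=p[np.argmin(p[:,0])],p[np.argmax(p[:,0])],p[np.argmin(p[:,1])],p[np.argmax(p[:,1])]
    print(np.array(i).round(4).tolist())
    q=sel(c,(b[0],b[1],b[2],b[3]+20),(.118,.145),((0,0,90),(180,60,255)))
cv2.imwrite("pics/d5.png",D["pixels"][150:450,20:320,::-1])
E
```

```text
t 33.70 pos [0.5526 0.2765 0.1522] yaw -5.7 | turn units [ 0. -0. -0.] | then shift units (after turn) [-0.   -0.01  0.83] w 0.0136 grip 58.0 F [ 0.4  0.1 -3.5]
scene plate c=(0.4784,0.2401) 0.0000x0.0000 long-axis 0.0deg n=1 [0.1185 0.1185 0.1185]
[[0.4784, 0.2401, 0.1185], [0.4784, 0.2401, 0.1185], [0.4784, 0.2401, 0.1185], [0.4784, 0.2401, 0.1185]]
side plate c=(0.5248,0.2728) 0.0034x0.0010 long-axis -23.3deg n=10 [0.1238 0.1354 0.1433]
[[0.5231, 0.2731, 0.1343], [0.5266, 0.2726, 0.1414], [0.5258, 0.2719, 0.1245], [0.5234, 0.2739, 0.1234]]
```

View pics/d5.png

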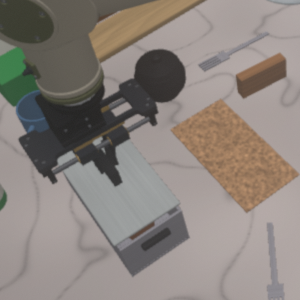

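The lid (125,200 in the crop) hangs lower than expected and may have slipped or tilted in the grip. I'll measure it over the lower heights.

```bash
python3 - <<'E'
from h import *
from bench import viewer
S=viewer.camera("scene");D=viewer.camera("side")
for n,c,b in(("scene",S,(400,180,520,330)),("side",D,(50,160,245,430))):
    p=sel(c,b,(.1,.125),((0,0,90),(180,60,255)));A=np.c_[p[:,:2]-[.552,.276],np.ones(len(p))]
    k=np.linalg.lstsq(A,p[:,2],rcond=None)[0];print(n,rect(p),"plane slope x,y,z0",k.round(4),"res",np.std(A@k-p[:,2]).round(4))
E
```

```text
scene c=(0.5554,0.2794) 0.2455x0.1180 long-axis -5.7deg n=3313 plane slope x,y,z0 [0.0011 0.0005 0.1142] res 0.0015
side c=(0.5212,0.2795) 0.1790x0.1186 long-axis -5.9deg n=5949 plane slope x,y,z0 [ 0.0046 -0.0007  0.1148] res 0.0015
```

The lid is level but has slid 15 mm down in the grip, with the plug underside now at z≈0.1005. It is offset +3.4 mm in x and +1.7 mm in y relative to the tub. I'll correct that and lower gently.

Call:
carry_out([
  [-0.08, 0.04, 0, 0, 0, 0],
  [0, 0, 0.1, 0, 0, 0],
  [0, 0, 0.1, 0, 0, 0],
  [0, 0, 0.1, 0, 0, 0],
  [0, 0, 0.05, 0, 0, 0],
  [0, 0, 0, 0, 0, 0],
  [0, 0, 0, 0, 0, 0],
])

```text
time: 34.78
ee_pos: [0.5491, 0.2761, 0.1383]
eef_rot: [0.999, -0.05, 0.0, -0.0]
ft_force: [-0.2, 0.1, -4.0]
width: 0.0131
grip_force: 58.0
```

Call:
carry_out([
  [0, 0, 0.06, 0, 0, 0],
  [0, 0, 0.05, 0, 0, 0],
  [0, 0, 0, 0, 0, 0],
  [0, 0, 0, 0, 0, 0],
])

```text
time: 35.28
ee_pos: [0.5491, 0.276, 0.1343]
eef_rot: [0.999, -0.05, 0.0, 0.0]
ft_force: [-3.1, -2.8, 5.6]
width: 0.0133
grip_force: 58.0
```

Contact right at the seating height, so release and check.

Call:
carry_out([
  [0, 0, 0, 0, 0, 0],
  [0, 0, 0, 0, 0, 0],
  [0, 0, 0, 0, 0, 0],
  [0, 0, -0.4, 0, 0, 0],
  [0, 0, -0.8, 0, 0, 0],
  [0, 0, -0.8, 0, 0, 0],
  [0, 0, 0, 0, 0, 0],
], fingers=50)

```text
time: 36.15
ee_pos: [0.5502, 0.2771, 0.2176]
eef_rot: [0.999, -0.049, 0.002, -0.001]
ft_force: [-0.2, -0.2, 0.2]
width: 0.0496
grip_force: 0.0
```

Call:
carry_out([
  [0, 0.9, 0, 0, 0, 0],
  [0, 0.9, 0, 0, 0, 0],
  [0, 0.9, 0, 0, 0, 0],
  [0, 0.9, 0, 0, 0, 0],
  [0, 0.9, 0, 0, 0, 0],
  [0, 0, 0, 0, 0, 0],
])

```text
time: 36.9
ee_pos: [0.5313, 0.0935, 0.2136]
eef_rot: [0.999, -0.052, -0.0, 0.001]
ft_force: [0.5, 0.4, -0.5]
width: 0.0499
grip_force: 0.0
```

```bash
python3 - <<'E'
from h import *
from bench import viewer
S=viewer.camera("scene");D=viewer.camera("side")
for n,c,b,t,st in(("scene",S,(420,200,520,330),(265,235,308,278),(258,275,320,315)),("side",D,(50,180,225,430),(318,225,360,275),(250,200,312,248))):
    p=sel(c,b,(.088,.105),((0,0,90),(180,60,255)));A=np.c_[p[:,:2]-[.552,.276],np.ones(len(p))]
    k=np.linalg.lstsq(A,p[:,2],rcond=None)[0];print(n,rect(p),"slope",k.round(4))
    for nm,q,z in(("timer",t,(.056,.068)),("stop",st,(.05,.06))):print(nm,rect(sel(c,q,z)))
E
python3 go.py .466 -.129 .16 -12
```

```text
scene c=(0.5509,0.2786) 0.2494x0.1182 long-axis -5.7deg n=3660 slope [-0.0016  0.0002  0.096 ]
timer c=(0.4671,-0.1278) 0.0575x0.0541 long-axis 78.3deg n=321
stop c=(0.6034,-0.1000) 0.1105x0.0306 long-axis 80.2deg n=403
side c=(0.5506,0.2750) 0.2458x0.1185 long-axis -5.6deg n=8266 slope [ 0.0009 -0.0009  0.0965]
timer c=(0.4647,-0.1305) 0.0592x0.0541 long-axis 76.2deg n=595
stop c=(0.6022,-0.1028) 0.1101x0.0287 long-axis 80.2deg n=529
t 37.00 pos [0.5311 0.0971 0.2138] yaw -5.7 | turn units [-0.   -0.    0.79] | then shift units (after turn) [-0.42  5.87  1.34] w 0.0499 grip 0.0 F [-0.1  0.5  0.3]
```

The lid is seated: level, plate top at z 0.096 and within 1–2 mm of centre. Now the timer (origin ≈(0.466,-0.129), yaw ≈ -13°).

Call:
carry_out([
  [0, 0, 0, 0, 0, 0.91],
  [-0.07, 0.85, 0, 0, 0, 0],
  [-0.06, 0.85, 0, 0, 0, 0],
  [-0.06, 0.85, 0, 0, 0, 0],
  [-0.06, 0.85, 0, 0, 0, 0],
  [-0.06, 0.85, 0, 0, 0, 0],
  [-0.06, 0.85, 0, 0, 0, 0],
  [0, 0.77, 0, 0, 0, 0],
  [0, 0, 0.8, 0, 0, 0],
  [0, 0, 0.8, 0, 0, 0],
  [0, 0, 0.8, 0, 0, 0],
  [0, 0, 0, 0, 0, 0],
  [0, 0, 0, 0, 0, 0],
], fingers=84, force=30)

```text
time: 38.62
ee_pos: [0.4651, -0.128, 0.1189]
eef_rot: [0.994, -0.112, 0.001, -0.0]
ft_force: [0.1, 0.1, 1.2]
width: 0.084
grip_force: 0.0
```

```bash
python3 go.py .466 -.129 .042 -13; python3 - <<'E'
from h import *
from bench import viewer
c=viewer.camera("wrist");cv2.imwrite("pics/w6.png",c["pixels"][:,:,::-1])
E
```

```text
t 38.62 pos [ 0.4651 -0.128   0.1189] yaw -12.9 | turn units [-0.   -0.01  0.01] | then shift units (after turn) [0.03 0.02 1.92] w 0.0840 grip 0.0 F [0.1 0.1 1.2]
```

View pics/w6.png

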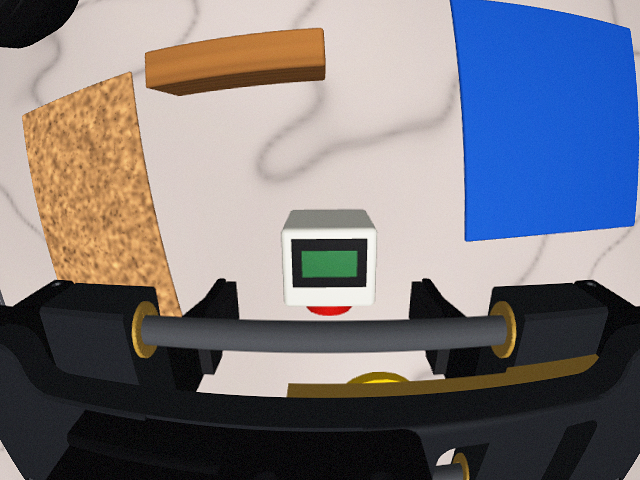

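The timer's top (329,265) is square and centred between the fingers, with the red button (328,310) on the near side. I'll descend, grip and lift a little.

Call:
carry_out([
  [0.03, 0.03, 0.6, 0, 0, 0],
  [0, 0, 0.7, 0, 0, 0],
  [0, 0, 0.6, 0, 0, 0],
  [0, 0, 0, 0, 0, 0],
  [0, 0, 0, 0, 0, 0],
])

```text
time: 39.3
ee_pos: [0.4662, -0.1302, 0.0433]
eef_rot: [0.994, -0.113, 0.001, 0.0]
ft_force: [-0.5, 0.1, -0.2]
width: 0.084
grip_force: 0.0
```

Call:
carry_out([
  [0, 0, 0, 0, 0, 0],
  [0, 0, 0, 0, 0, 0],
  [0, 0, 0, 0, 0, 0],
  [0, 0, 0, 0, 0, 0],
  [0, 0, -0.3, 0, 0, 0],
  [0, 0, 0, 0, 0, 0],
  [0, 0, 0, 0, 0, 0],
], fingers=0)

```text
time: 40.17
ee_pos: [0.4651, -0.1301, 0.0538]
eef_rot: [0.994, -0.113, 0.0, 0.0]
ft_force: [-0.5, -0.1, -1.4]
width: 0.056
grip_force: 30.0
```

```bash
python3 go.py .5666 -.0951 .055 -10; python3 - <<'E'
from h import *
from bench import viewer
S=viewer.camera("scene");D=viewer.camera("side")
for c,t in((S,(255,225,318,285)),(D,(305,205,370,285))): print(rect(sel(c,t,(.064,.082),((0,0,110),(180,60,255)))))
E
```

```text
t 40.17 pos [ 0.4651 -0.1301  0.0538] yaw -13.0 | turn units [ 0.   -0.   -0.37] | then shift units (after turn) [ 2.35 -1.3  -0.03] w 0.0560 grip 30.0 F [-0.5 -0.1 -1.4]
c=(0.4682,-0.1262) 0.0558x0.0519 long-axis 77.2deg n=157
c=(0.4539,-0.1273) 0.0573x0.0288 long-axis 79.9deg n=268
```

Call:
carry_out([
  [0, 0, 0, 0, 0, -0.37],
  [0.5, -0.4, 0, 0, 0, 0],
  [0.6, -0.5, 0, 0, 0, 0],
  [0.6, -0.4, 0, 0, 0, 0],
  [0.4, 0, 0, 0, 0, 0],
  [0, 0, 0.23, 0, 0, 0],
  [0, 0, 0, 0, 0, 0],
  [0, 0, 0, 0, 0, 0],
])

```text
time: 41.28
ee_pos: [0.556, -0.0936, 0.0443]
eef_rot: [0.996, -0.087, -0.0, 0.0]
ft_force: [0.3, 0.0, -1.5]
width: 0.0558
grip_force: 30.0
```

```bash
python3 go.py .5666 -.0951 .043 -10; python3 - <<'E'
from h import *
from bench import viewer
c=viewer.camera("wrist");cv2.imwrite("pics/w7.png",c["pixels"][:,:,::-1])
E
```

```text
t 41.27 pos [ 0.556  -0.0936  0.0443] yaw -10.0 | turn units [ 0.    0.01 -0.  ] | then shift units (after turn) [ 0.27 -0.01  0.03] w 0.0558 grip 30.0 F [ 0.3  0.  -1.5]
```

View pics/w7.png

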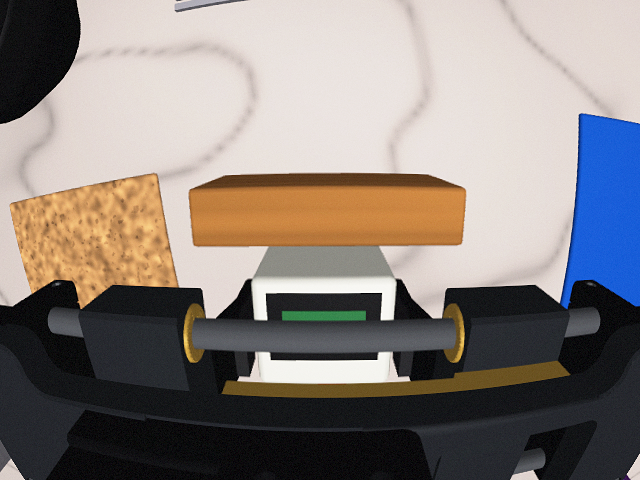

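The timer is square to the stop and centred on it (stop edges 190–465, timer 255–395), with a gap of about 10 mm. I'll lower it and ease it forward to contact.

Call:
carry_out([
  [0.1, 0, 0.02, 0, 0, 0],
  [0.08, 0, 0, 0, 0, 0],
  [0.05, 0, 0, 0, 0, 0],
  [0, 0, 0, 0, 0, 0],
  [0, 0, 0, 0, 0, 0],
])

```text
time: 41.95
ee_pos: [0.5651, -0.0949, 0.0434]
eef_rot: [0.996, -0.087, -0.001, 0.0]
ft_force: [-5.0, -0.3, -0.6]
width: 0.0555
grip_force: 30.0
```

Contact against the stop. Release, rise and withdraw to the front of the button.

Call:
carry_out([
  [0, 0, 0, 0, 0, 0],
  [0, 0, 0, 0, 0, 0],
  [0, 0, 0, 0, 0, 0],
  [0, 0, -0.5, 0, 0, 0],
  [0, 0, -0.8, 0, 0, 0],
  [0, 0, -0.8, 0, 0, 0],
  [-0.8, 0, 0, 0, 0, 0],
  [-0.8, 0, 0, 0, 0, 0],
  [-0.8, 0, 0, 0, 0, 0],
  [0, 0, 0, 0, 0, 0],
], fingers=76)

```text
time: 43.2
ee_pos: [0.4703, -0.0783, 0.1292]
eef_rot: [0.996, -0.087, 0.001, 0.001]
ft_force: [1.0, -0.5, 0.2]
width: 0.076
grip_force: 0.0
```

Call:
carry_out([
  [0, 0, 0, 0, 0, 0],
  [0, 0, 0, 0, 0, 0],
  [0, 0, 0, 0, 0, 0],
  [0, 0, 0, 0, 0, 0],
  [0, 0, 0, 0, 0, 0],
], fingers=0)

```text
time: 43.82
ee_pos: [0.4714, -0.0783, 0.1276]
eef_rot: [0.996, -0.087, -0.0, -0.0]
ft_force: [0.6, 0.8, 0.7]
width: 0.034
grip_force: 0.0
```

```bash
python3 - <<'E'
from h import *
from bench import viewer
S=viewer.camera("scene");D=viewer.camera("side");cv2.imwrite("pics/d8.png",D["pixels"][120:420,180:480,::-1])
for c,t in((S,(255,235,340,310)),(D,(240,170,350,270))): print(rect(sel(c,t,(.0585,.068),((0,0,110),(180,70,255)))))
E
python3 go.py .5666 -.0951 .034 -10
```

```text
c=(0.5672,-0.0922) 0.0564x0.0560 long-axis 79.7deg n=181
c=(0.5429,-0.0914) 0.0265x0.0080 long-axis 75.2deg n=40
t 43.92 pos [ 0.4714 -0.0783  0.1277] yaw -10.0 | turn units [-0.  0.  0.] | then shift units (after turn) [ 2.42 -0.    2.34] w 0.0258 grip 0.0 F [ 0.5 -0.6  0.3]
```

View pics/d8.png

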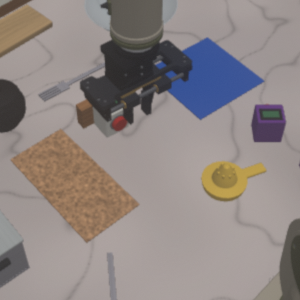

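The timer stands against the stop with its red button (118,123 in the crop) facing the gripper, which is still closing. I'll lower in front of the button, then advance.

Call:
carry_out([
  [0, 0, 0.5, 0, 0, 0],
  [0, 0, 0.8, 0, 0, 0],
  [0, 0, 0.8, 0, 0, 0],
  [0, 0, 0.22, 0, 0, 0],
  [0, 0, 0, 0, 0, 0],
  [0.4, 0, 0, 0, 0, 0],
  [0.5, 0, 0, 0, 0, 0],
  [0.15, 0, 0, 0, 0, 0],
  [0, 0, 0, 0, 0, 0],
  [0, 0, 0, 0, 0, 0],
])

```text
time: 45.18
ee_pos: [0.5122, -0.0856, 0.0351]
eef_rot: [0.996, -0.087, -0.0, 0.0]
ft_force: [-0.8, 1.0, -0.1]
width: 0.0003
grip_force: 0.0
```

```bash
python3 go.py .565 -.0951 .034 -10
```

```text
t 45.17 pos [ 0.5122 -0.0856  0.0351] yaw -10.0 | turn units [0. 0. 0.] | then shift units (after turn) [1.34 0.   0.03] w 0.0003 grip 0.0 F [-0.8  1.  -0.1]
```

Call:
carry_out([
  [0.1, 0, 0, 0, 0, 0],
  [0.1, 0, 0, 0, 0, 0],
  [0, 0, 0, 0, 0, 0],
  [0, 0, 0, 0, 0, 0],
])

```text
time: 45.68
ee_pos: [0.5202, -0.087, 0.0348]
eef_rot: [0.996, -0.087, -0.0, 0.0]
ft_force: [-1.9, 0.4, 0.4]
width: 0.0006
grip_force: 1.3
```

Call:
carry_out([
  [0.06, 0, 0, 0, 0, 0],
  [0.05, 0, 0, 0, 0, 0],
  [0, 0, 0, 0, 0, 0],
  [0, 0, 0, 0, 0, 0],
])

```text
time: 46.18
ee_pos: [0.5246, -0.0877, 0.0348]
eef_rot: [0.996, -0.087, -0.0, 0.0]
ft_force: [-5.1, 0.4, 1.3]
width: 0.0006
grip_force: 2.5
```

Call:
carry_out([
  [0.06, 0, 0, 0, 0, 0],
  [0.04, 0, 0, 0, 0, 0],
  [0, 0, 0, 0, 0, 0],
  [0, 0, 0, 0, 0, 0],
])

```text
time: 46.68
ee_pos: [0.525, -0.0878, 0.034]
eef_rot: [0.996, -0.087, -0.004, 0.0]
ft_force: [-19.6, 3.8, 13.0]
width: 0.0004
grip_force: 10.6
```

The button has bottomed out: 20 N with no further travel. Withdraw straight back, then up, and verify.

Call:
carry_out([
  [0, 0, 0, 0, 0, 0],
  [0, 0, 0, 0, 0, 0],
  [-0.2, 0, 0, 0, 0, 0],
  [-0.3, 0, 0, 0, 0, 0],
  [-0.6, 0, 0, 0, 0, 0],
  [-0.8, 0, 0, 0, 0, 0],
  [-0.4, 0, -0.6, 0, 0, 0],
  [0, 0, -0.9, 0, 0, 0],
  [0, 0, -0.9, 0, 0, 0],
  [0, 0.9, -0.9, 0, 0, 0],
  [0, 0.9, 0, 0, 0, 0],
  [0, 0.9, 0, 0, 0, 0],
  [0, 0, 0, 0, 0, 0],
])

```text
time: 48.3
ee_pos: [0.4192, -0.1815, 0.1674]
eef_rot: [0.996, -0.089, 0.001, 0.001]
ft_force: [0.1, 0.7, -0.1]
width: 0.0001
grip_force: 0.0
```

```bash
python3 - <<'E'
from h import *
from bench import viewer
S=viewer.camera("scene");D=viewer.camera("side")
cv2.imwrite("pics/d9.png",D["pixels"][130:430,60:420,::-1])
for n,c,b,t,st in(("scene",S,(420,200,520,330),(255,235,340,290),(258,275,320,315)),("side",D,(50,180,225,430),(240,170,350,270),(240,170,350,270))):
    p=sel(c,b,(.088,.105),((0,0,90),(180,60,255)));print(n,"lid",rect(p))
    print("timer",rect(sel(c,t,(.0575,.068),((0,0,10),(180,90,255)))),"stop",rect(sel(c,st,(.05,.06),((5,91,40),(25,255,255)))))
    q=sel(c,t,(.01,.06),((0,120,60),(5,255,255)));print("red",len(q),q.mean(0).round(4) if len(q) else 0)
E
```

```text
scene lid c=(0.5504,0.2786) 0.2500x0.1180 long-axis -5.7deg n=3658
timer c=(0.5670,-0.0914) 0.0560x0.0547 long-axis 79.8deg n=314 stop c=(0.6041,-0.0998) 0.1091x0.0273 long-axis 79.4deg n=361
red 0 0
side lid c=(0.5509,0.2751) 0.2462x0.1185 long-axis -5.5deg n=8265
timer c=(0.5649,-0.0947) 0.0572x0.0534 long-axis 78.9deg n=531 stop c=(0.6006,-0.1020) 0.1081x0.0242 long-axis 80.4deg n=314
red 99 [ 0.5331 -0.0855  0.0433]
```

View pics/d9.png

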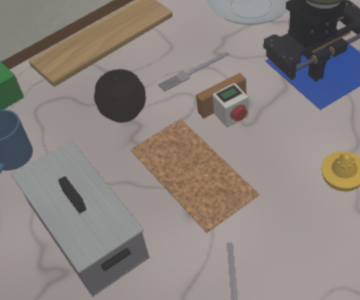

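The timer (232,103) stands square against the stop with its button out (238,113), the lid (80,195) is seated, and the arm is clear of everything. I'll hand in.

```bash
python3 -c "
from bench import r
print(r.close_job())"
```

```text
the job is handed in; nothing more can be done
None
```

The job is handed in at about 48 s; no verdict came back, but my last checks showed both jars upright in the tub (last seen before the lid went on), the lid seated, the timer square against the stop with its button pressed and out again, and the sugar bowl never touched.

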